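Set the bend line of a plate on the edge of a bending block

ROBOT

A 6-joint arm with a two-finger parallel gripper is mounted at the origin on a cart in front of the work surface, level with it; the furniture and walls round the work are solid. World frame = base frame: x ahead of the robot, y to its left, z up, the work surface at z = 0. Lengths are in m, angles in rad, forces in N, time in s.
With the tool pointing down it reaches from about 0.375 to 0.975 m from the base axis. Payload 3.8 kg.
Tool frame: the origin (TCP) lies midway between the tips of the shut fingers; the grasp point (between the pads) lies 19 mm behind it; z points along the fingers, y is the line along which they close (so a half turn about z gives the same grasp; the last joint's range is limited). The gripper opens to 85 mm and grips with 20 to 120 N. Pads are 22 mm wide; open, the fingers measure 114 mm over their backs; the gripper's body (76 mm by 85 mm) begins 54 mm behind the grasp point. The pads swing forward as they close: fully open they stand 13 mm farther back than shut.
Start: joints at [-1.298, 0.264, 1.604, -0, 1.274, -0.037], TCP at [0.206, -0.643, 0.231] pointing down, gripper open.
Joint ranges: [-2.63, 2.63], [-0.94, 2.18], [0.31, 2.57], [-1.31, 4.45], [0, 2.66], [-2.55, 2.55]. Speed limits (rad/s): [2.57, 2.57, 3.14, 3.14, 3.14, 3.14].

INTERFACE

Orientations are given as a rotation vector (axis times angle).
In Python, from workcell import bot gives the robot as it stands.
- The arm moves only by the tool jog_arm, never from a script. Its argument "motion" is a list of rows, each a list of 5 numbers: the opening, from -1 (shut) to 1 (fully open), then the shift along the tool's x, y, z in mm, then the turn about the tool's z in degrees. In form: [[claw, x, y, z, twist], ...]. A call has 1 to 10 rows; each row shifts and turns the commanded pose from where the row before left it, along the tool's axes as they then stand; what a row does not reach is not made up. A row lasts 1/12 s, in which the tool goes at most 41.7 mm and 7.16 degrees, less where a joint would pass 70% of its speed; a pose out of reach is approached as far as the arm can. A call with a gripper value outside its range is refused whole. The fingers move at their own pace and stop on an object; "force" is the grip in N (left out, the last holds). Time passes only in rows, so rows that do not move let the fingers close. It gives the time, the measured TCP pose, the force, the opening and the grip force at its end, in the units of the state.
- bot.read_state(): the state, without advancing time (a new reading comes with each control period).
- bot.read_camera(name): name is "scene" or "top" or "wrist"; returns (picture, depth): 400x640x3 uint8, red, green, blue; 400x640 float32, m along the optical axis (not along the pixel's ray), 0 where there is no reading.
- bot.get_calibration(name): a dict with "vfov" (degrees; the focal length in pixels is half the picture's height over the tangent of half this angle, whatever the lens; pixels are square), "cx", "cy" (the principal point, pixels), "dist" ([k1, k2, p1, p2, k3] as OpenCV has them; the pictures are not rectified), "rvec" (rotation vector, rad) and "tvec" (3), from world to camera coordinates, as OpenCV has them; the wrist camera has in their place "tool_from_camera" (4x4, takes a point from camera to tool coordinates, whose origin is the TCP and whose axes are the flange's). Camera axes: x right, y down, z forward; pixel columns grow to the right and rows downward; lengths in m; the calibration is good to about 2 mm. A picture is of the moment at which its call begins: read the wrist's pose just before it. get_calibration takes no time and is no camera call.
- bot.finish_job(): hands the job in; it is judged then, once.
The state is a dict: "time": time; "q": joint angles; "joint_vel": joint speeds; "joint_torque": joint torques, N m; "tool_pos": TCP position; "tcp_rot": TCP orientation; "wrist_force": force on the tool from outside, world axes, zero at the start; "torque": the same for the moment, N m; "width": opening from 0.0 (shut) to 1.0 (fully open); "grip_force": force on a finger pad.
Only numpy, scipy, OpenCV 4.12 (cv2) and the standard library are available. Lean on these libraries where they do the work, as an engineer would, in place of code of your own. Each camera call takes 0.05 s, during which the arm holds its last target. There are 200 camera calls.

TASK

Get the aluminium plate ready for bending: push it with the fingertips along the top of the wooden bending block, toward the block's steel front edge, until the line drawn across the plate lies right along that edge over its whole length and the short end beyond the line sticks out past the block. Keep the plate flat, with its full width over the block: only slide it, do not pinch, lift or tip it. Leave everything else where it is, and finish with the robot clear of everything.

Things in the scene. Friction and masses are not known exactly. Their poses are not given: they have to be found in the camera images.
- block: bending block, fixed: light wood, 190 (x) x 150 (y) x 45 mm high, flat top, a 24 mm dark steel bar flush along its front side, which faces the robot (turned up to 0.3 rad either way). Origin: centre of the underside. x points away from the front edge, which is at x = -95 mm, z = 45 mm; y runs along the edge to the left, z up.
- plate: loose aluminium plate lying flat on the block, 120 (x) x 90 (y) x 6 mm, about 0.2 kg, up to 0.25 rad out of square at first. Origin: centre of the underside, also its balance point; z up; x points from the front end (-60 mm) to the rear end (+60 mm). A thin black line crosses the top at x = -25 mm, 35 mm from the front end; two dark screw holes (drawn on) near the rear end.
- line_left (a point): left end of the drawn line, at the plate's side face, on its top: plate frame (-25, +45, +6) mm
- line_right (a point): right end of the drawn line, at the plate's side face, on its top: plate frame (-25, -45, +6) mm
- edge_left (a point): left end of the block's top front edge: block frame (-95, +75, +45) mm
- edge_right (a point): right end of the block's top front edge: block frame (-95, -75, +45) mm. (Right of the table, at world y below -0.38 m and x 0.41 to 0.76 m, a solid stack of blue bins rises to z = 0.95 m: swing the arm round in front of it.)
- cutter: bystander, to be left alone: side cutter with blue grips lying flat on the table at the front right, 49 x 141 x 13 mm; origin at the centre of its underside
- measure: bystander, to be left alone: yellow tape measure on the table to the left of the block, 40 x 75 x 62 mm; origin at the centre of its underside
- spool: bystander, to be left alone: spool of solder on the table, far to the left by the mug, 57 x 63 x 38 mm; origin at the centre of its underside
- marker: bystander, to be left alone: black marker pen lying on the table in front of the block, 18 x 139 x 18 mm; origin at the centre of its underside

How it is judged:
At the end, for the whole second after the job is handed in: Both ends of the drawn line are within 5 mm of the block's front edge (measured square to the edge), the line's whole length lies over the block (2 mm to spare at the sides), and the plate lies flat on the block (within 3 mm of height and 0.05 rad) at rest (x of line_left in the frame of block between -0.1 and -0.09 m and x of line_right in the frame of block between -0.1 and -0.09 m and y of line_left in the frame of block below 0.077 m and y of line_right in the frame of block above -0.077 m and angle between plate's own z axis and vertical below 0.05 rad and z of plate in the frame of block between 0.042 and 0.048 m and linear speed of plate below 0.01 m/s); the robot touches nothing.
It fails at once if the plate is lifted: its centre rises more than 8 mm off the block, or drops off it (z of plate in the frame of block above 0.053 m or z of plate in the frame of block below 0.035 m).
It fails at once if the plate is tipped by more than 0.15 rad (angle between plate's own z axis and vertical above 0.15 rad).
It fails at once if a bystander (side cutter, tape measure, solder spool or marker) is moved more than 15 mm (distance of any of cutter, measure, spool, marker from where it was at the start of the episode above 0.015 m).
It also fails if it takes over 50 s, if anything falls off the work surface, if the arm or the gripper's body presses on something with over 40 N, if the wrist force passes 120 N, or if a joint passes its speed limit or range.

## Working session

There is one attempt and no reset: what is moved stays moved. The work goes in short steps, Python scripts to look and compute and a tool call to move; the robot and the scene stay as the last step left them, time stands still between calls to the robot, and variables do not carry over. Pictures are saved under pics/ and viewed, at most 10 in all, crops included, and the job is handed in when it is done.

Besides the shell and the picture viewer there is one more tool, called after "Request:" by a JSON object that holds its "op" and its "data", one argument or row to a line. jog_arm: Moves the arm, as the interface text tells. Its arguments: {"type":"object","properties":{"motion":{"type":"array"},"force":{"type":"number"}},"required":["motion"]}

```bash
mkdir -p pics; ls
cat > h.py <<'E'
import numpy as np, cv2
from workcell import bot
def K(c):
    f=200/np.tan(np.radians(c['vfov'])/2)
    return np.array([[f,0,c['cx']],[0,f,c['cy']],[0,0,1.]])
def cam(name):
    c=bot.get_calibration(name)
    if 'rvec' in c:
        R=cv2.Rodrigues(np.array(c['rvec'],float))[0]; t=np.array(c['tvec'],float).ravel()
        return c,R.T,-R.T@t
    s=bot.read_state(); T=np.eye(4); T[:3,:3]=cv2.Rodrigues(np.array(s['tcp_rot'],float))[0]; T[:3,3]=s['tool_pos']
    T=T@np.array(c['tool_from_camera']); return c,T[:3,:3],T[:3,3]
def rays(cm,uv,z):
    c,R,o=cm
    p=cv2.undistortPoints(np.array(uv,float).reshape(-1,1,2),K(c),np.array(c['dist'],float)).reshape(-1,2)
    d=np.c_[p,np.ones(len(p))]@R.T
    return o+d*((z-o[2])/d[:,2])[:,None]
def project(cm,P):
    c,R,o=cm; rv=cv2.Rodrigues(R.T)[0]
    return cv2.projectPoints(np.array(P,float).reshape(-1,1,3),rv,-R.T@o,K(c),np.array(c['dist'],float))[0].reshape(-1,2)
def shot(name,fn):
    cm=cam(name); im,d=bot.read_camera(name)
    cv2.imwrite('pics/'+fn,im[:,:,::-1]); np.save('pics/'+fn+'.npy',d); return cm,im,d
E
python3 - <<'E'
from h import *
for n in('top','scene'):
    cm,im,d=shot(n,n+'1.png'); print(n,cm[2],cm[1][:,2],cm[0]['vfov'])
print(bot.read_state())
E
```

```text
pics
top [0.38486033 0.05558502 1.13187703] [ 0.0644993  -0.03029333 -0.99745785] 48.94421949819216
scene [-0.00802751 -0.52472994  0.5307671 ] [ 0.55699962  0.62836781 -0.54305185] 47.188223846158785
{'time': 0.1, 'q': array([-1.29789539e+00,  2.64701085e-01,  1.60525036e+00, -9.22755511e-06,
        1.27374367e+00, -3.69042728e-02]), 'joint_vel': array([ 0.00089312, -0.00308578, -0.00298586,  0.000693  , -0.00126159,
        0.00169322]), 'joint_torque': array([-4.75465258e-04, -5.16713119e+01, -3.68591774e+01, -1.23565187e-04,
        6.38057885e-03, -3.85844010e-05]), 'tool_pos': array([ 0.20559817, -0.64221109,  0.2300639 ]), 'tcp_rot': array([-3.10191449e+00, -4.84379313e-01,  4.02281352e-04]), 'wrist_force': array([0.63772413, 0.24364864, 0.2751905 ]), 'torque': array([-0.00577603,  0.01240365,  0.05053297]), 'grip_force': 0.0, 'width': 0.9987725320039785}
```

View pics/top1.png

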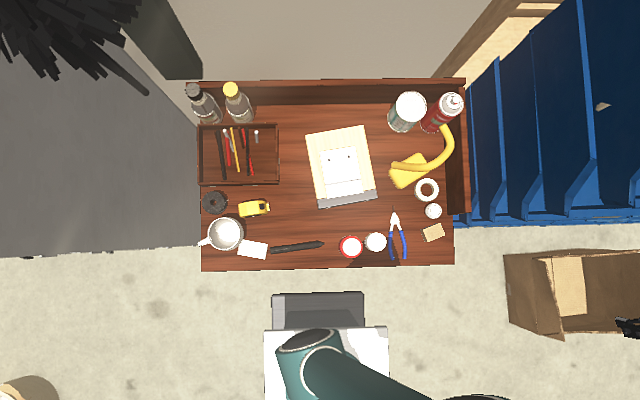

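View pics/scene1.png

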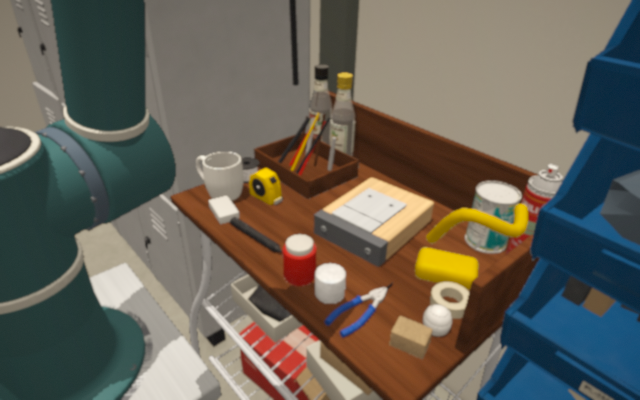

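The top view shows the block (about px 306-377, 125-207), its dark bar at the lower side, and the plate on it with holes near (333,157) and (349,157). The bottles, cans and funnel handle are behind and to the right.

Run:
```python
from h import *
cm=cam('top'); im=cv2.imread('pics/top1.png')
r=lambda uv,z: np.round(rays(cm,uv,z),3)
print('block',r([(306,131),(368,125),(377,199),(316,207)],.045).tolist())
print('plate',r([(321,153),(355,147),(361,180),(326,187)],.051).tolist())
d=np.load('pics/top1.png.npy'); print(d[50:60:9,200], [(p,d[p[1],p[0]]) for p in [(340,167),(230,90),(407,110),(450,100),(225,235),(440,140)]])
cv2.imwrite('pics/topc.png',cv2.resize(im[115:215,290:390],None,fx=5,fy=5,interpolation=cv2.INTER_CUBIC))
```

```text
block [[0.651, 0.038, 0.045], [0.663, -0.119, 0.045], [0.475, -0.135, 0.045], [0.459, 0.018, 0.045]]
plate [[0.593, 0.002, 0.051], [0.606, -0.084, 0.051], [0.523, -0.096, 0.051], [0.507, -0.008, 0.051]]
[1.0419273 1.0829744] [((340, 167), np.float32(1.0924047)), ((230, 90), np.float32(0.93191105)), ((407, 110), np.float32(1.048147)), ((450, 100), np.float32(0.9815015)), ((225, 235), np.float32(1.1169332)), ((440, 140), np.float32(1.1535636))]
```

View pics/topc.png

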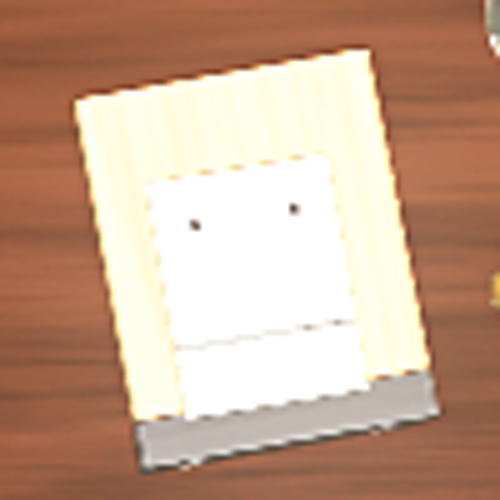

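The crop shows the line at crop px (177,348)-(352,320) and the block's front edge at (143,470)-(437,413), so the push is about 55 mm and almost square. I'll retract first, then swing round in front of the bins.

Request:
{"op": "jog_arm", "data": {
  "motion": [
    [0,20,-30,0,0],
    [0,20,-30,0,0],
    [0,20,-30,0,0],
    [0,20,-30,0,0],
    [0,20,-30,0,0],
    [0,20,-30,0,0],
    [0,20,-30,0,0],
    [0,20,-30,0,0],
    [0,20,-30,0,0],
    [0,14,-28,0,0]
  ]
}}

```text
time: 0.93
tool_pos: [0.2999, -0.2976, 0.2308]
tcp_rot: [-3.103, -0.485, -0.0]
wrist_force: [0.8, 0.5, 0.0]
width: 0.503
grip_force: 0.0
```

Request:
{"op": "jog_arm", "data": {
  "motion": [
    [0,23,-24,0,0],
    [0,23,-24,0,0],
    [0,23,-24,0,0],
    [0,23,-24,0,0],
    [0,23,-24,0,0],
    [0,23,-24,0,0],
    [0,23,-24,0,0],
    [0,23,-24,0,0],
    [0,0,0,0,6.3],
    [0,0,0,0,6.3]
  ]
}}

```text
time: 1.77
tool_pos: [0.4167, -0.0589, 0.2309]
tcp_rot: [-3.138, -0.14, 0.001]
wrist_force: [0.3, -0.6, -1.0]
width: 0.499
grip_force: 0.0
```

Run:
```python
from h import *
cm,im,d=shot('wrist','w1.png'); s=bot.read_state()
print(s['tool_pos'],s['tcp_rot'],s['q'],cm[2],cm[1][:,2],cm[0]['tool_from_camera'])
```

```text
[ 0.41635863 -0.0596034   0.23081094] [-3.13864615e+00 -1.30109565e-01  1.54552577e-03] [-2.01428660e-01 -2.35564402e-01  2.11096760e+00  6.82874789e-06
  1.26720481e+00  1.28650498e+00] [ 0.48296397 -0.05342104  0.37353908] [-0.26337726 -0.02332104 -0.96441098] [[-4.43310541e-04 -9.64615675e-01 -2.63659636e-01  6.64231672e-02]
 [ 9.99999857e-01 -5.06136641e-04  1.70359259e-04  4.30833399e-04]
 [-2.97779014e-04 -2.63659523e-01  9.64615762e-01 -1.42721943e-01]
 [ 0.00000000e+00  0.00000000e+00  0.00000000e+00  1.00000000e+00]]
```

View pics/w1.png

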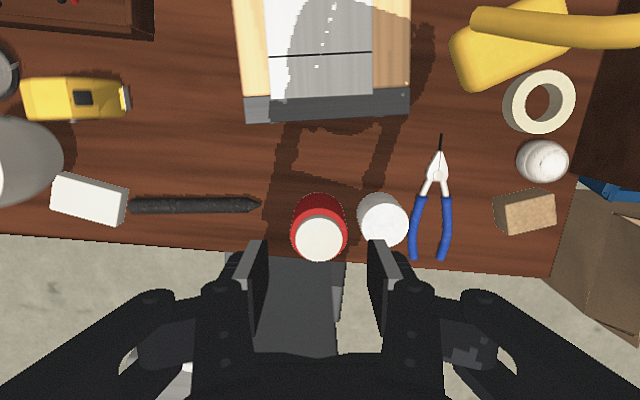

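The wrist view shows the line at (268,57)-(372,51) and the block's front bar at rows 87-123. The plate's rear is out of view, so I'll move farther forward and look again.

Request:
{"op": "jog_arm", "data": {
  "motion": [
    [0,30,2,-10,0],
    [0,30,2,-10,0],
    [0,30,2,-10,0],
    [0,30,2,-10,0],
    [0,30,2,-10,0],
    [0,0,0,0,0],
    [0,0,0,0,0]
  ]
}}

```text
time: 2.4
tool_pos: [0.5676, -0.0578, 0.281]
tcp_rot: [-3.138, -0.144, 0.001]
wrist_force: [-0.0, 0.3, -0.0]
width: 0.499
grip_force: 0.0
```

Run:
```python
from h import *
cm,im,d=shot('wrist','w2.png'); s=bot.read_state(); np.savez('pics/w2cm.npz',R=cm[1],o=cm[2])
print(s['tool_pos'],s['tcp_rot'],s['width'],cm[2])
```

```text
[ 0.56625983 -0.05770224  0.28040755] [-3.13808002 -0.14288463  0.0032724 ] 0.49867844712703635 [ 0.63390857 -0.05213699  0.42365051]
```

View pics/w2.png

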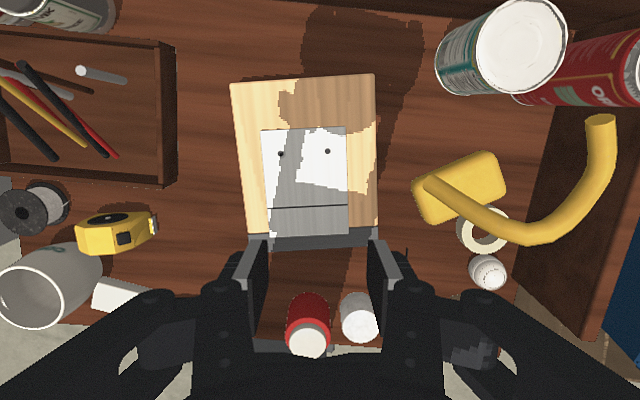

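This view shows the block's rear corners at (230,84) and (375,74), the plate corners at (261,130), (347,126), (349,234) and (268,238), the line at (272,208)-(348,204), and the front edge near row 245.

Run:
```python
from h import *
z=np.load('pics/w2cm.npz'); cm=(bot.get_calibration('wrist'),z['R'],z['o'])
B=rays(cm,[(230,84),(375,74),(379,230),(247,234)],.045)
P=rays(cm,[(261,130),(347,126),(349,234),(268,238)],.051); L=rays(cm,[(272,208),(348,204)],.051)
a=lambda p,q: np.arctan2(*(q-p)[1::-1])
print('block',B.round(4).tolist(),'yaw',a(B[1],B[0])-np.pi/2,a(B[2],B[1]),a(B[3],B[0]),np.linalg.norm(B[0]-B[1]))
print('plate',P.round(4).tolist(),'yaw',a(P[1],P[0])-np.pi/2,a(P[2],P[1]),a(P[3],P[0]),a(L[1],L[0])-np.pi/2)
print('line',L.round(4).tolist(),np.linalg.norm(L[0]-L[1]))
im=cv2.imread('pics/w2.png')
for u in(285,335,362): print(u,im[228:262,u].mean(1).round().astype(int))
y=np.mean([a(B[1],B[0])-np.pi/2,a(B[2],B[1]),a(B[3],B[0])]);ex=np.array([np.cos(y),np.sin(y)]); m=(B[0]+B[1])[:2]/2
F=m-.19*ex; print('yaw',y,'front mid',F,'line to edge',(L[:,:2]-F)@ex)
ey=np.array([-ex[1],ex[0]]); print([project(cm,[[*(F+k*ey),.045]]).round(1).tolist() for k in(.05,0,-.05)], 'rear centre',(P[0]+P[1])/2, 'line y',(L[:,:2]-F)@ey)
```

```text
block [[0.6414, 0.0379, 0.045], [0.6645, -0.1084, 0.045], [0.4977, -0.1356, 0.045], [0.4791, 0.0144, 0.045]] yaw 0.15659564635364487 0.16171135043751525 0.1442313907058024 0.14814203094300665
plate [[0.5986, 0.0033, 0.051], [0.6108, -0.0854, 0.051], [0.492, -0.1012, 0.051], [0.4789, -0.0105, 0.051]] yaw 0.13690839039525327 0.13233921236341117 0.11467718101349009 0.14593262289230124
line [[0.5148, -0.013, 0.051], [0.527, -0.0961, 0.051]] 0.08400642268508807
285 [150 150 151 152 150 148 150 157 149  83  66  69  72  73  70  69  71  72
  70  73  71  71  75  53  51  53  52  55  47  49  47  54  47  52]
335 [158 156 156 153 158 165 104  71  71  68  73  75  72  76  74  73  76  76
  74  81  53  46  47  44  44  43  48  45  55  44  42  45  49  53]
362 [70 71 77 71 75 73 75 72 74 71 73 74 76 72 76 81 75 73 68 66 65 69 74 72
 71 66 67 69 64 73 78 73 72 69]
yaw 0.1541794624989875 front mid [ 0.46523035 -0.06439722] line to edge [0.05684364 0.05615086]
[[[271.5, 253.4]], [[314.4, 250.9]], [[357.4, 248.4]]] rear centre [ 0.60469116 -0.04108235  0.051     ] line y [ 0.04319306 -0.04081051]
```

Request:
{"op": "jog_arm", "data": {
  "motion": [
    [0,0,0,0,-3.7],
    [0,35,-5,0,0],
    [0,34,-5,0,0],
    [0,0,0,35,0],
    [0,0,0,35,0],
    [0,0,0,35,0],
    [0,0,0,35,0],
    [0,0,0,35,0],
    [0,0,0,35,0],
    [0,0,0,0,0]
  ]
}}

```text
time: 3.28
tool_pos: [0.6246, -0.0366, 0.0625]
tcp_rot: [-3.129, -0.243, 0.026]
wrist_force: [-2.0, -0.8, -0.8]
width: 0.497
grip_force: 0.0
```

Run:
```python
from h import *
cm,im,d=shot('wrist','w3.png'); s=bot.read_state()
print(s['tool_pos'],s['tcp_rot'],s['wrist_force'])
```

```text
[ 0.62712033 -0.03676359  0.06626079] [-3.13013975 -0.24264244  0.01841232] [ 0.34051911  0.35400396 -0.54302539]
```

View pics/w3.png

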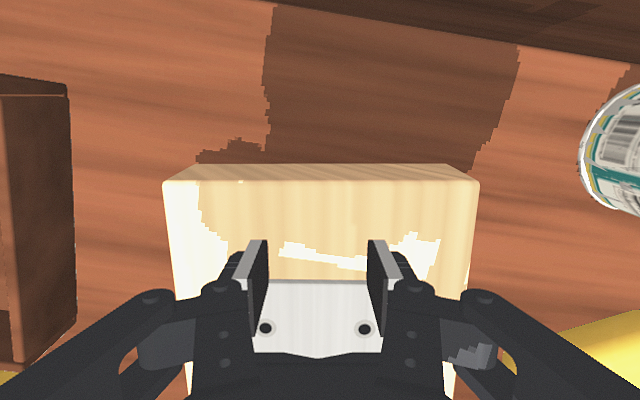

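The plate's rear edge is at row 282 between the fingers, with the holes at (265,328) and (364,328). I'll check where the fingers stand relative to it.

Request:
{"op": "jog_arm", "data": {
  "motion": [
    [0,0,0,0,0],
    [0,0,0,0,0],
    [0,0,0,0,0]
  ]
}}

```text
time: 3.58
tool_pos: [0.6357, -0.0373, 0.0749]
tcp_rot: [3.131, 0.242, 0.009]
wrist_force: [0.8, 0.3, 0.4]
width: 0.498
grip_force: 0.0
```

Run:
```python
from h import *
cm=cam('wrist'); s=bot.read_state(); p=np.array(s['tool_pos']); print(p,s['tcp_rot'])
R=cv2.Rodrigues(np.array(s['tcp_rot']))[0]; ex=R[:,0]; print(ex)
r=rays(cm,[(285,281),(355,281),(167,181),(477,181)],.0510); r[2:]=rays(cm,[(163,181),(479,181)],.045)
print(r.round(4).tolist(),'rear along tool x',(r-p)@ex)
for zt in(0,-.006):
  print([project(cm,p+R@np.array([x,y,zt])).round().tolist()[0] for x in(-.011,.011) for y in(-.021,.021)])
```

```text
[ 0.63566454 -0.03730854  0.07490785] [3.13121577 0.24230907 0.00882152]
[0.98807874 0.15385021 0.0055236 ]
[[0.6087, -0.0249, 0.051], [0.6143, -0.0611, 0.051], [0.6511, 0.0427, 0.045], [0.6753, -0.1137, 0.045]] rear along tool x [-0.0248308  -0.02488036  0.02737814  0.02724528]
[[269.0, 279.0], [363.0, 279.0], [268.0, 233.0], [365.0, 233.0]]
[[268.0, 286.0], [365.0, 286.0], [266.0, 239.0], [367.0, 239.0]]
```

Request:
{"op": "jog_arm", "data": {
  "motion": [
    [0,0,0,6,0],
    [0,0,0,6,0],
    [0,0,0,6,0],
    [0,0,0,3,0],
    [0,0,0,3,0],
    [0,0,0,0,0],
    [0,0,0,0,0],
    [0,0,0,0,0]
  ]
}}

```text
time: 4.25
tool_pos: [0.6334, -0.037, 0.0472]
tcp_rot: [-3.132, -0.242, 0.0]
wrist_force: [0.9, -0.2, 0.1]
width: 0.502
grip_force: 0.0
```

Run:
```python
from h import *
s=bot.read_state(); print(s['tool_pos'],s['wrist_force'])
cm,im,d=shot('wrist','w4.png'); cv2.imwrite('pics/w4c.png',cv2.resize(im[190:340,200:440,::-1],None,fx=3,fy=3))
```

```text
[ 0.63341776 -0.03695731  0.04723538] [ 0.90497932 -0.2214664   0.05168999]
```

View pics/w4c.png

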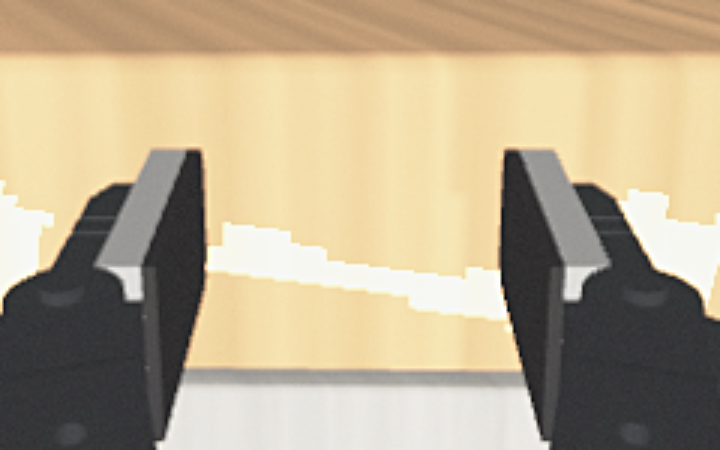

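The fingertips stand behind the plate's rear edge (crop row 370), clear of it and still above the block. Now down to a light touch.

Request:
{"op": "jog_arm", "data": {
  "motion": [
    [0,0,0,2,0],
    [0,0,0,1,0],
    [0,0,0,0,0],
    [0,0,0,0,0]
  ]
}}

```text
time: 4.63
tool_pos: [0.6332, -0.0369, 0.0442]
tcp_rot: [-3.132, -0.242, 0.0]
wrist_force: [-0.1, -0.5, 0.4]
width: 0.5
grip_force: 0.0
```

Request:
{"op": "jog_arm", "data": {
  "motion": [
    [0,0,0,1,0],
    [0,0,0,1,0],
    [0,0,0,0,0],
    [0,0,0,0,0]
  ]
}}

```text
time: 4.97
tool_pos: [0.6336, -0.037, 0.0432]
tcp_rot: [3.132, 0.242, 0.001]
wrist_force: [-1.8, 0.1, 5.7]
width: 0.498
grip_force: 2.8
```

Request:
{"op": "jog_arm", "data": {
  "motion": [
    [0,0,0,1,0],
    [0,0,0,0,0],
    [0,0,0,0,0]
  ]
}}

```text
time: 5.22
tool_pos: [0.6336, -0.037, 0.0432]
tcp_rot: [3.132, 0.242, 0.0]
wrist_force: [-4.8, -0.4, 10.6]
width: 0.5
grip_force: 5.3
```

Request:
{"op": "jog_arm", "data": {
  "motion": [
    [0,0,0,-4,0],
    [0,-5,0,0,0],
    [0,-5,0,0,0],
    [0,-5,0,0,0],
    [0,-5,0,0,0],
    [0,-4,0,0,0],
    [0,-4,0,0,0],
    [0,-4,0,0,0],
    [0,-4,0,0,0],
    [0,-4,0,0,0]
  ]
}}

```text
time: 6.05
tool_pos: [0.5934, -0.0432, 0.0453]
tcp_rot: [3.132, 0.242, 0.0]
wrist_force: [0.6, 0.7, 0.5]
width: 0.5
grip_force: 0.3
```

Request:
{"op": "jog_arm", "data": {
  "motion": [
    [0,-4,0,0,0],
    [0,-4,0,0,0],
    [0,-4,0,0,0],
    [0,-4,0,0,0],
    [0,-4,0,0,0],
    [0,0,0,0,0],
    [0,0,0,0,0],
    [0,0,0,0,0]
  ]
}}

```text
time: 6.72
tool_pos: [0.5741, -0.0462, 0.0454]
tcp_rot: [3.132, 0.242, 0.0]
wrist_force: [0.5, 0.0, 0.1]
width: 0.501
grip_force: 0.0
```

Run:
```python
from h import *
s=bot.read_state(); print(s['tool_pos'],s['wrist_force'])
cm,im,d=shot('top','t2.png'); shot('wrist','w5.png')
cm2,im2,d2=shot('scene','s2.png')
a=cv2.resize(im[130:220,290:400],(600,491),interpolation=cv2.INTER_CUBIC); b=im2[165:275,300:450]; b=cv2.resize(b,(600,440),interpolation=cv2.INTER_CUBIC)
cv2.imwrite('pics/m2.png',cv2.resize(np.vstack([a,b]),None,fx=.64,fy=.64)[:,:,::-1])
```

```text
[ 0.57408769 -0.04621461  0.04536482] [0.53823894 0.0076598  0.05957297]
```

View pics/m2.png

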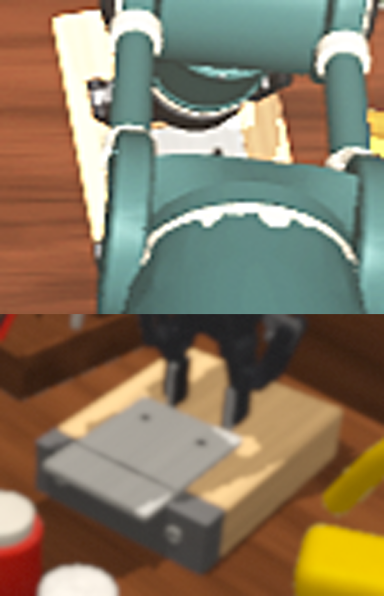

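The scene crop shows the plate overhanging, square and flat, with the line still short of the edge. I'll back off and go up for a precise look.

Request:
{"op": "jog_arm", "data": {
  "motion": [
    [0,10,0,0,0],
    [0,0,0,-20,0],
    [0,0,0,-40,0],
    [0,0,0,-40,0],
    [0,0,0,-40,0],
    [0,0,0,-40,0],
    [0,-20,0,-20,0],
    [0,0,0,0,0],
    [0,0,0,0,0],
    [0,0,0,0,0]
  ]
}}

```text
time: 7.7
tool_pos: [0.5642, -0.0476, 0.2445]
tcp_rot: [-3.132, -0.242, 0.001]
wrist_force: [-0.7, 0.6, -0.7]
width: 0.5
grip_force: 0.0
```

Run:
```python
from h import *
s=bot.read_state(); print(s['tool_pos'],s['tcp_rot'])
cm,im,d=shot('wrist','w6.png'); np.savez('pics/w6cm.npz',R=cm[1],o=cm[2])
cv2.imwrite('pics/w6c.png',cv2.resize(im[50:290,190:430,::-1],(600,600),interpolation=cv2.INTER_CUBIC))
```

```text
[ 0.56419467 -0.04756419  0.24445935] [-3.13196430e+00 -2.42276379e-01  9.54002678e-04]
```

View pics/w6c.png

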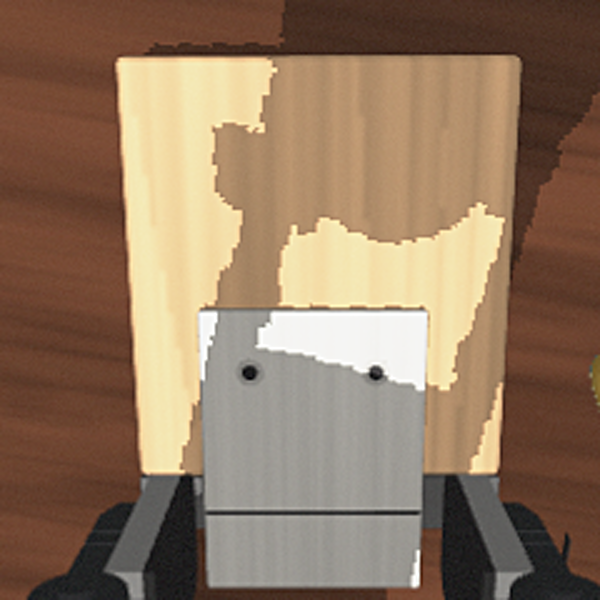

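The line is at crop (206,513)-(421,513), the wood/steel boundary at row 473, the bar's front edge near row 528 and the plate's rear edge at row 310.

Run:
```python
from h import *
z=np.load('pics/w6cm.npz'); cm=(bot.get_calibration('wrist'),z['R'],z['o'])
f=lambda l:[(u/2.5+190-.3,v/2.5+50-.3) for u,v in l]
s=bot.read_state(); p=np.array(s['tool_pos']); R=cv2.Rodrigues(np.array(s['tcp_rot']))[0]
t=lambda l,h: ((rays(cm,f(l),h)-p)@R)[:,:2].round(4).tolist()
print('line',t([(206,513),(421,513)],.051)); print('rear',t([(200,309),(427,310)],.051)); print('front',t([(208,588),(419,588)],.051))
print('wood',t([(143,474),(498,474)],.045)); print('blockrear',t([(118,57),(520,57)],.045))
g=cv2.imread('pics/w6.png').mean(2)
for u in(267,268,269,270,271,361,362,363,364,365): print(u,g[236:270,u].astype(int))
```

```text
line [[-0.0871, -0.0459], [-0.0871, 0.043]]
rear [[-0.0011, -0.0453], [-0.0016, 0.0428]]
front [[-0.1216, -0.0463], [-0.1217, 0.0432]]
wood [[-0.0722, -0.0724], [-0.0723, 0.0753]]
blockrear [[0.0917, -0.0728], [0.0916, 0.0746]]
267 [141 141 137 125  62  70  85  71  66  67  49  48  40  35  37  41  33  25
  24  31  29  31  28  23  24  24  28  28  27  23  28  27  33  24]
268 [138 139 134 122  68 118 138 122 118 117 100 102  64  54  61  61  58  60
  53  52  52  55  56  51  51  44  35  36  38  38  31  37  35  28]
269 [135 137 132 123  57 113 134 134 135 134 132 120  77  71  74  76  68  74
  75  76  76  76  74  73  79  63  45  51  49  48  41  51  48  51]
270 [127 121 116 107  51  89 107 112 108 108 111  72  56  59  64  68  66  70
  69  68  69  69  71  67  76  54  43  43  39  42  41  45  51  49]
271 [127 120 116 109  94  96  93  90  97  94  93  96  98  99 101 102  86  88
  79  73  82  80  77  74  77  59  55  54  47  43  39  42  37  36]
361 [146 148 140  91  56  68  75  75  75  75  75  73  73  72  71  73  76  72
  74  73  76  75  78  75  77  66  65  70  73  69  64  65  71  69]
362 [139 139 138  89  57  69  73  74  73  77  70  73  76  75  71  72  74  76
  74  74  74  72  71  74  79  66  66  71  72  68  68  66  66  70]
363 [133 140 135  91  58  67  74  73  73  74  73  76  72  71  73  72  76  73
  77  75  77  72  76  76  73  63  65  72  72  67  67  68  66  72]
364 [140 143 140  95  58  68  76  73  71  70  74  72  71  74  72  71  70  74
  74  73  74  73  77  74  72  64  64  68  73  70  69  65  72  72]
365 [143 149 144  95  59  70  74  75  74  73  75  76  78  75  74  75  75  77
  77  75  76  81  76  76  78  67  69  74  73  67  67  67  65  68]
```

About 10 mm remain, and the line is parallel to the edge. I'll go back down behind the plate and push to there.

Request:
{"op": "jog_arm", "data": {
  "motion": [
    [0,30,0,0,0],
    [0,0,0,40,0],
    [0,0,0,40,0],
    [0,0,0,40,0],
    [0,0,0,40,0],
    [0,0,0,20,0],
    [0,0,0,0,0],
    [0,0,0,0,0],
    [0,0,0,10,0],
    [0,0,0,10,0]
  ]
}}

```text
time: 8.58
tool_pos: [0.5967, -0.0434, 0.0474]
tcp_rot: [3.131, 0.242, 0.009]
wrist_force: [0.1, 0.6, 0.3]
width: 0.502
grip_force: 0.0
```

Request:
{"op": "jog_arm", "data": {
  "motion": [
    [0,0,0,0,0],
    [0,0,0,0,0],
    [0,-4,0,0,0],
    [0,-4,0,0,0],
    [0,-4,0,0,0],
    [0,-4,0,0,0],
    [0,-4,0,0,0],
    [0,-4,0,0,0],
    [0,-3,0,0,0],
    [0,-3,0,0,0]
  ]
}}

```text
time: 9.42
tool_pos: [0.5642, -0.0478, 0.0456]
tcp_rot: [3.132, 0.242, 0.001]
wrist_force: [1.0, 0.2, 0.1]
width: 0.503
grip_force: 0.5
```

Request:
{"op": "jog_arm", "data": {
  "motion": [
    [0,0,0,0,0],
    [0,0,0,0,0],
    [0,0,0,0,0]
  ]
}}

```text
time: 9.67
tool_pos: [0.564, -0.0477, 0.0452]
tcp_rot: [-3.132, -0.242, 0.001]
wrist_force: [-0.6, 0.5, 0.5]
width: 0.5
grip_force: 0.0
```

Request:
{"op": "jog_arm", "data": {
  "motion": [
    [0,10,0,0,0],
    [0,10,0,0,0],
    [0,0,0,-20,0],
    [0,0,0,-40,0],
    [0,0,0,-40,0],
    [0,0,0,-40,0],
    [0,0,0,-40,0],
    [0,-20,0,-20,0],
    [0,0,0,0,0],
    [0,0,0,0,0]
  ]
}}

```text
time: 10.5
tool_pos: [0.566, -0.0478, 0.2478]
tcp_rot: [3.131, 0.242, 0.008]
wrist_force: [0.5, 0.5, -0.4]
width: 0.499
grip_force: 0.0
```

Run:
```python
from h import *
s=bot.read_state(); print(s['tool_pos'],s['tcp_rot'],s['time'],s['wrist_force'])
cm,im,d=shot('wrist','w7.png'); np.savez('pics/w7cm.npz',R=cm[1],o=cm[2])
cv2.imwrite('pics/w7c.png',cv2.resize(im[150:310,190:430,::-1],(720,480),interpolation=cv2.INTER_CUBIC))
g=im.mean(2)
for u in(268,269,363): print(u,g[228:268,u].astype(int))
for u in(280,320,350): print(u,g[240:285,u].astype(int))
```

```text
[ 0.56601838 -0.0477833   0.24779274] [3.13129337 0.24215708 0.00792121] 10.5 [ 0.45558581  0.50899243 -0.44315474]
268 [136 138 138 139 135 137 136 135 136 137 138 145 138  72  80 119 119 120
 109 103 103  99 106  77  61  58  52  55  51  54  54  53  51  51  48  37
  39  31  33  30]
269 [124 128 132 130 133 131 131 134 132 133 133 135 128  66  65 132 136 139
 122 118 117 116 116  92  77  74  74  74  77  75  75  71  74  77  71  53
  47  45  44  46]
363 [141 138 139 140 141 142 139 142 143 142 142 147 135  66  65  74  75  74
  73  73  75  73  72  74  73  73  73  75  73  72  73  76  74  73  63  68
  70  71  70  63]
280 [158 158 158 156 157 158 157 158 156 160 157 156 157 156 158 157 158 159
 157 159 158 160 161 144  55 112 158 161 157 156 156 156 157 155 157 157
 158 156 157 158 154 155 155 157 156]
320 [152 150 151 151 151 150 151 151 151 148 150 150 150 151 149 149 150 150
 149 149 150 151 157 130  44 107 151 149 149 148 150 149 147 149 147 146
 147 148 147 149 147 148 148 147 148]
350 [153 154 155 155 154 153 152 153 153 154 152 152 151 154 155 153 152 153
 154 154 152 152 157 136  43 110 153 154 150 152 149 149 150 151 149 149
 149 148 152 149 149 147 148 149 150]
```

View pics/w7c.png

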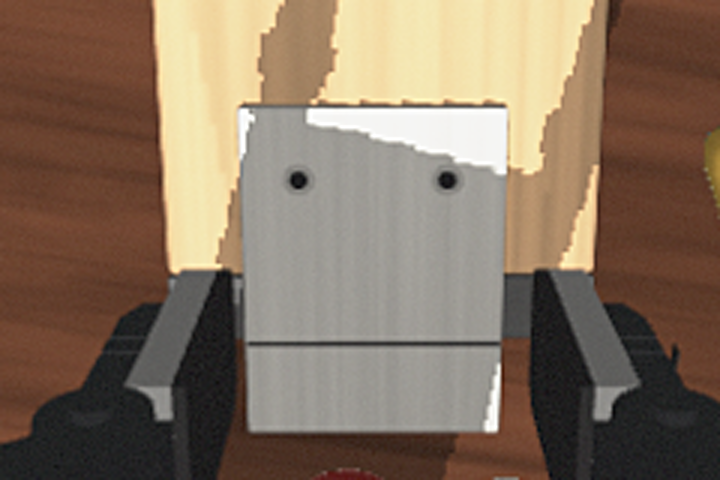

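The line is now at row 264.1 over its whole length, and the bar's front edge at 262.3. I'll convert these at their own heights.

Run:
```python
from h import *
z=np.load('pics/w7cm.npz'); cm=(bot.get_calibration('wrist'),z['R'],z['o'])
ex=np.array([np.cos(.155),np.sin(.155),0])
q=lambda u,v,h:(rays(cm,[(u,v)],h)[0]@ex*1000).round(1)
print('line',[q(u,264.1,.051) for u in(275,355)],'edge',[q(269,262.6,.045),q(363,261.6,.045)],'wood',q(269,240.8,.045),q(363,240.8,.045),'plate rear',[q(u,184.5,.051) for u in(275,350)])
```

```text
line [np.float64(453.2), np.float64(453.0)] edge [np.float64(452.0), np.float64(453.0)] wood 477.0 476.8 plate rear [np.float64(539.0), np.float64(538.9)]
```

Line and edge agree to about 1 mm at both ends, and the robot is clear, 0.2 m above the block.

```bash
python3 -c "
from workcell import bot
print(bot.finish_job())"
```

```text
the job is handed in; nothing more can be done
None
```

The job is handed in: the plate's line lies along the block's front edge to within about 1 mm (wrist-camera measurement) and the robot is clear; the hand-in returned no verdict.

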